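# Restock the touch-up spray rack in reverse order

### The job

Restock the bench rack: move the four touch-up spray cans from the plywood delivery tray into the four pockets of the grey bench rack, one can to a pocket, in reverse order, so that the can that stood nearest the black end plate of the tray ends up farthest from the black end plate of the rack, the second nearest becomes the second farthest, and so on. Stand every can upright on the floor of its pocket and let go; do not tip any can over on the way.

Things in the scene. Friction and masses are not known exactly. Their poses are not given: they have to be found in the camera images.
- can_red: red touch-up spray can: upright cylinder 42 mm in diameter up to 76 mm, short shoulder, then a red cap 33 mm in diameter, 110 mm tall in all, about 160 g; origin at the centre of its underside, z up along the can. At the start it stands in the cup of its own colour, underside 18 mm above the table. Grip the body 65 to 70 mm up, across the row
- can_yellow: yellow touch-up spray can: upright cylinder 42 mm in diameter up to 76 mm, short shoulder, then a yellow cap 33 mm in diameter, 110 mm tall in all, about 160 g; origin at the centre of its underside, z up along the can. At the start it stands in the cup of its own colour, underside 18 mm above the table. Grip the body 65 to 70 mm up, across the row
- can_green: green touch-up spray can: upright cylinder 42 mm in diameter up to 76 mm, short shoulder, then a green cap 33 mm in diameter, 110 mm tall in all, about 160 g; origin at the centre of its underside, z up along the can. At the start it stands in the cup of its own colour, underside 18 mm above the table. Grip the body 65 to 70 mm up, across the row
- can_blue: blue touch-up spray can: upright cylinder 42 mm in diameter up to 76 mm, short shoulder, then a blue cap 33 mm in diameter, 110 mm tall in all, about 160 g; origin at the centre of its underside, z up along the can. At the start it stands in the cup of its own colour, underside 18 mm above the table. Grip the body 65 to 70 mm up, across the row
- cup_red: red shallow plastic cup fixed on the delivery tray, 55 mm outside, 47 mm inside, 13 mm high with a 3 mm floor, open at the top; it stays behind and shows where on the tray the red can came from. Origin at the centre of its underside (15 mm above the table)
- cup_yellow: yellow shallow plastic cup fixed on the delivery tray, 55 mm outside, 47 mm inside, 13 mm high with a 3 mm floor, open at the top; it stays behind and shows where on the tray the yellow can came from. Origin at the centre of its underside (15 mm above the table)
- cup_green: green shallow plastic cup fixed on the delivery tray, 55 mm outside, 47 mm inside, 13 mm high with a 3 mm floor, open at the top; it stays behind and shows where on the tray the green can came from. Origin at the centre of its underside (15 mm above the table)
- cup_blue: blue shallow plastic cup fixed on the delivery tray, 55 mm outside, 47 mm inside, 13 mm high with a 3 mm floor, open at the top; it stays behind and shows where on the tray the blue can came from. Origin at the centre of its underside (15 mm above the table)
- tray: plywood delivery tray, fixed: board 90 x 290 x 15 mm with the four coloured cups in a row along its y axis, at y = +105, +35, -35, -105 mm, colours in any order; black upright end plate 65 mm high at its +y end, low wooden lip at the other. Origin under its centre, on the table; x across the row, y towards the black plate, which is to the robot's left (within 20 degrees)
- rack: grey steel bench rack, fixed, empty: 75 x 285 mm, walls 28 mm high, four open pockets 65 x 65 mm in a row along its y axis, centres at y = +105, +35, -35, -105 mm, floor 5 mm above the table; black upright end plate 65 mm high at its +y end. Origin under its centre, on the table; x across the row, y towards the black plate, to the robot's left (within 20 degrees)

How it is judged:
At the end, for the whole second after the job is handed in: Each can stands in the rack pocket that mirrors its cup's place on the tray (nearest the black plate becomes farthest): within 15 mm of the pocket centre along and across the row, underside within 4 mm of the floor, tilt under 0.1 rad, at rest (under 0.02 m/s), released (((y of cup_red in the frame of tray between 0.085 and 0.125 m and y of can_red in the frame of rack between -0.12 and -0.09 m) or (y of cup_red in the frame of tray between 0.015 and 0.055 m and y of can_red in the frame of rack between -0.05 and -0.02 m) or (y of cup_red in the frame of tray between -0.055 and -0.015 m and y of can_red in the frame of rack between 0.02 and 0.05 m) or (y of cup_red in the frame of tray between -0.125 and -0.085 m and y of can_red in the frame of rack between 0.09 and 0.12 m)) and x of can_red in the frame of rack between -0.015 and 0.015 m and z of can_red in the frame of rack between 0.001 and 0.009 m and angle between each of can_red, can_yellow, can_green, can_blue's own z axis and vertical below 0.1 rad and linear speed of each of can_red, can_yellow, can_green, can_blue below 0.02 m/s and contact force between each of can_red, can_yellow, can_green, can_blue and the fingers below 0.05 N and ((y of cup_yellow in the frame of tray between 0.085 and 0.125 m and y of can_yellow in the frame of rack between -0.12 and -0.09 m) or (y of cup_yellow in the frame of tray between 0.015 and 0.055 m and y of can_yellow in the frame of rack between -0.05 and -0.02 m) or (y of cup_yellow in the frame of tray between -0.055 and -0.015 m and y of can_yellow in the frame of rack between 0.02 and 0.05 m) or (y of cup_yellow in the frame of tray between -0.125 and -0.085 m and y of can_yellow in the frame of rack between 0.09 and 0.12 m)) and x of can_yellow in the frame of rack between -0.015 and 0.015 m and z of can_yellow in the frame of rack between 0.001 and 0.009 m and ((y of cup_green in the frame of tray between 0.085 and 0.125 m and y of can_green in the frame of rack between -0.12 and -0.09 m) or (y of cup_green in the frame of tray between 0.015 and 0.055 m and y of can_green in the frame of rack between -0.05 and -0.02 m) or (y of cup_green in the frame of tray between -0.055 and -0.015 m and y of can_green in the frame of rack between 0.02 and 0.05 m) or (y of cup_green in the frame of tray between -0.125 and -0.085 m and y of can_green in the frame of rack between 0.09 and 0.12 m)) and x of can_green in the frame of rack between -0.015 and 0.015 m and z of can_green in the frame of rack between 0.001 and 0.009 m and ((y of cup_blue in the frame of tray between 0.085 and 0.125 m and y of can_blue in the frame of rack between -0.12 and -0.09 m) or (y of cup_blue in the frame of tray between 0.015 and 0.055 m and y of can_blue in the frame of rack between -0.05 and -0.02 m) or (y of cup_blue in the frame of tray between -0.055 and -0.015 m and y of can_blue in the frame of rack between 0.02 and 0.05 m) or (y of cup_blue in the frame of tray between -0.125 and -0.085 m and y of can_blue in the frame of rack between 0.09 and 0.12 m)) and x of can_blue in the frame of rack between -0.015 and 0.015 m and z of can_blue in the frame of rack between 0.001 and 0.009 m); the robot touches nothing.
It fails at once if a can is tipped over (more than 0.7 rad from upright) (angle between any of can_red, can_yellow, can_green, can_blue's own z axis and vertical above 0.7 rad).
It also fails if it takes over 107 s, if anything falls off the work surface, if the arm or the gripper's body presses on something with over 40 N, if the wrist force passes 120 N, or if a joint passes its speed limit or range.

### The arm

A 6-joint arm with a two-finger parallel gripper is mounted at the origin on the work surface. World frame = base frame: x ahead of the robot, y to its left, z up, the work surface at z = 0. Lengths are in m, angles in rad, forces in N, time in s.
With the tool pointing down it reaches from about 0.425 to 0.95 m from the base axis. Payload 3.5 kg.
Tool frame: the origin (TCP) lies between the finger pads; the fingertips stand 19 mm ahead of it and the grasp point (between the pads) is the TCP; z points along the fingers, y is the line along which they close (so a half turn about z gives the same grasp; the last joint's range is limited). The gripper opens to 85 mm and grips with 20 to 120 N. Pads are 22 mm wide; open, the fingers measure 114 mm over their backs; the gripper's body (76 mm by 85 mm) begins 54 mm behind the grasp point. The pads swing forward as they close: fully open they stand 13 mm farther back than shut.
Start: joints at [1.007, 0.286, 1.577, -0, 1.279, -0.15], TCP at [0.271, 0.618, 0.25] pointing down, gripper open.
Joint ranges: [-2.77, 2.77], [-0.9, 2.22], [0.21, 2.48], [-1.53, 4.67], [0.24, 2.81], [-2.84, 2.84]. Speed limits (rad/s): [2.79, 2.79, 3.14, 3.14, 3.14, 3.14].

### API

Orientations are given as a unit quaternion [x, y, z, w].
In Python, from plant import get_state, cams, ctrl gives the robot as it stands. The module is installed in compiled form; this text tells all that it offers.
- The arm moves only by the tool jog_arm, never from a script. Its argument "deltas" is text: rows parted by semicolons, each of 6 numbers parted by spaces: the shift along the world's x, y, z normalised to -1 to 1, where 1 is 0.02 m, then the turn, a rotation vector about the world's x, y, z normalised to -1 to 1, where 1 is 0.1 rad. In form: x y z ax ay az; .... A call has 1 to 20 rows; each row shifts and turns the commanded pose from where the row before left it; what a row does not reach is not made up. A row lasts 1/8 s, in which the tool goes at most 62.5 mm and 10.7 degrees, less where a joint would pass 70% of its speed; a pose out of reach is approached as far as the arm can. A call with a number of a shift or a turn outside -1 to 1 is refused whole. A call with a gripper value outside its range is refused whole. "gripper" is the opening, from 0 (shut) to 1 (fully open), set as the call begins (left out, the last holds). The fingers move at their own pace and stop on an object; "squeeze" is the grip in N (left out, the last holds). Time passes only in rows, so rows that do not move let the fingers close. It gives the time, the measured TCP pose, the force, the opening and the grip force at its end, in the units of the state.
- get_state(): the state, without advancing time (a new reading comes with each control period).
- cams.read_camera(name): name is "scene" or "top" or "wrist"; returns a dict with "color" (480x640x3 uint8, blue, green, red), "vfov" (degrees; the focal length in pixels is half the picture's height over the tangent of half this angle, whatever the lens; pixels are square), "cx", "cy" (the principal point, pixels), "rvec" (rotation vector, rad) and "tvec" (3), from world to camera coordinates, as OpenCV has them. Camera axes: x right, y down, z forward; pixel columns grow to the right and rows downward; lengths in m; the calibration is good to about 2 mm. The wrist camera is an equidistant fisheye: a pixel r from the principal point sees the ray r / f radians off the axis. A picture is of the moment at which its call begins. There is no depth.
- ctrl.sign_off(): hands the job in; it is judged then, once.
The state is a dict: "time": time; "qpos": joint angles; "dq": joint speeds; "joint_efforts": joint torques, N m; "eef_pos": TCP position; "tcp_rot": TCP orientation; "contact_force": force on the tool from outside, world axes, zero at the start; "wrist_torque": the same for the moment, N m; "opening": opening from 0.0 (shut) to 1.0 (fully open); "finger_force": force on a finger pad.
Only numpy, scipy, OpenCV 4.12 (cv2) and the standard library are available. Lean on these libraries where they do the work, as an engineer would, in place of code of your own. Each camera call takes 0.05 s, during which the arm holds its last target. There are 200 camera calls.

## Working session

There is one attempt and no reset: what is moved stays moved. The work goes in short steps, Python scripts to look and compute and a tool call to move; the robot and the scene stay as the last step left them, time stands still between calls to the robot, and variables do not carry over. Pictures are saved under pics/ and viewed, at most 14 in all, crops included, and the job is handed in when it is done.

Besides the shell and the picture viewer there is one more tool, called after "Request:" in YAML: its name, and indented under it one key for each argument. jog_arm: Moves the arm, as the interface text tells. Its arguments: {"type":"object","properties":{"deltas":{"type":"string"},"gripper":{"type":"number"},"squeeze":{"type":"number"}},"required":["deltas"]}

```bash
mkdir -p pics
cat > h.py <<'E'
import numpy as np,cv2
from plant import get_state,cams,ctrl
def grab(n,save=None):
    c=cams.read_camera(n)
    if save: cv2.imwrite('pics/'+save,c['color'])
    c['R']=cv2.Rodrigues(np.array(c['rvec'],float))[0];c['t']=np.array(c['tvec'],float).ravel()
    c['f']=240/np.tan(np.radians(c['vfov'])/2);c['C']=-c['R'].T@c['t'];c['n']=n
    return c
def ray(c,u,v):
    x,y=u-c['cx'],v-c['cy']
    if c['n']=='wrist':
        r=np.hypot(x,y)+1e-9;a=r/c['f'];d=np.array([np.sin(a)*x/r,np.sin(a)*y/r,np.cos(a)])
    else: d=np.array([x/c['f'],y/c['f'],1.])
    return c['R'].T@d
def onz(c,u,v,z):
    d=ray(c,u,v);return c['C']+d*(z-c['C'][2])/d[2]
E
python3 - <<'E'
from h import *
for n in ('scene','top','wrist'):
    c=grab(n,n+'0.png');print(n,c['vfov'],c['C'],c['R'][2])
print(get_state())
E
```

```text
scene 55.95354688009462 [ 0.920323   -0.02373136  0.6514981 ] [-0.52268118  0.00174074 -0.85252645]
top 52.0420974730517 [ 0.45454658 -0.0219193   0.86245515] [ 0.10278216 -0.00168218 -0.99470247]
wrist 65.70646984690485 [0.19547451 0.6507122  0.37196765] [ 0.28884447 -0.12990841 -0.94852131]
{'time': 0.15, 'qpos': array([ 1.00697955e+00,  2.87017782e-01,  1.57789772e+00,  8.97104156e-06,
        1.27861500e+00, -1.50043171e-01]), 'dq': array([-0.00070978, -0.00281483, -0.00438377, -0.00054957, -0.00218867,
       -0.00083289]), 'joint_efforts': array([ 8.69767937e-04, -4.06603038e+01, -2.93140393e+01, -1.76889221e-04,
        3.94679068e-03, -2.10301707e-06]), 'eef_pos': array([0.27112174, 0.61760845, 0.24919696]), 'tcp_rot': array([ 2.05415266e-01,  9.78674425e-01, -9.06356290e-04, -3.42564997e-04]), 'contact_force': array([-0.56282894,  0.11086979, -0.46816902]), 'wrist_torque': array([0.03115154, 0.00248228, 0.0015968 ]), 'finger_force': 0.0, 'opening': 0.9956561287387392}
```

View pics/scene0.png

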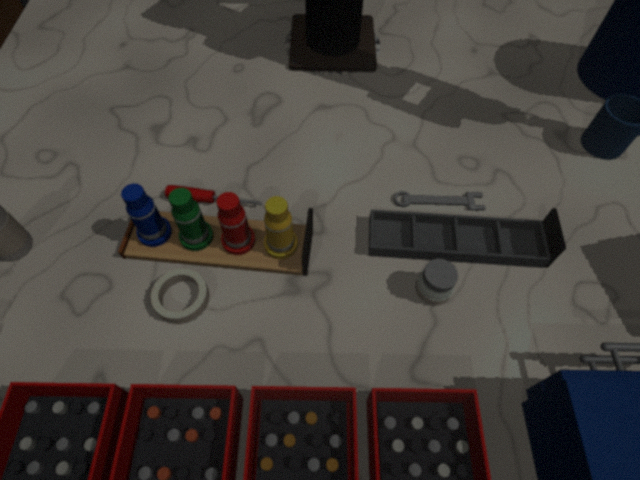

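View pics/top0.png

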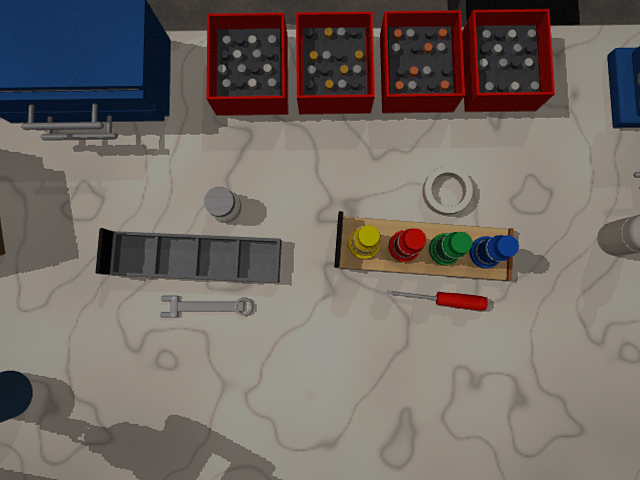

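The top view shows the rack at left (columns 97–280, rows 228–283) and the tray at right (columns 336–515, rows 212–280). Black plates are on the left, which is +y. From the plate, the tray holds yellow (368,238), red (412,239), green (458,244) and blue (505,248). So from its own plate the rack must hold blue, green, red, yellow. Next are enlarged crops for measuring.

Run:
```python
from h import *
t=cv2.imread('pics/top0.png');s=cv2.imread('pics/scene0.png')
def cr(i,x,y,w=200,h=75): return cv2.resize(cv2.convertScaleAbs(i[y:y+h,x:x+w],alpha=1.6),(800,h*4),interpolation=cv2.INTER_CUBIC)
cv2.imwrite('pics/c1.png',np.vstack([cr(t,90,220),cr(s,365,202)]))
cv2.imwrite('pics/c2.png',np.vstack([cr(t,330,208),cr(s,115,180,200,75)]))
```

```text
(no output)
```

View pics/c1.png

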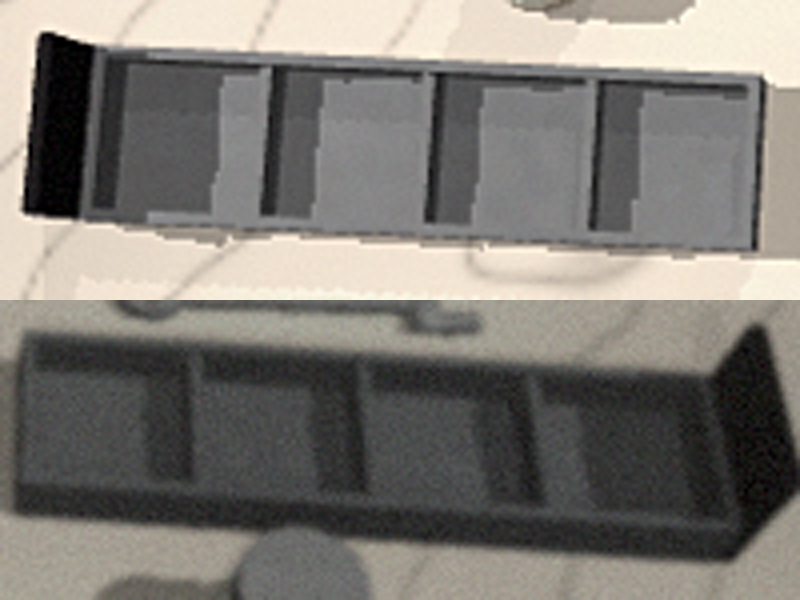

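View pics/c2.png

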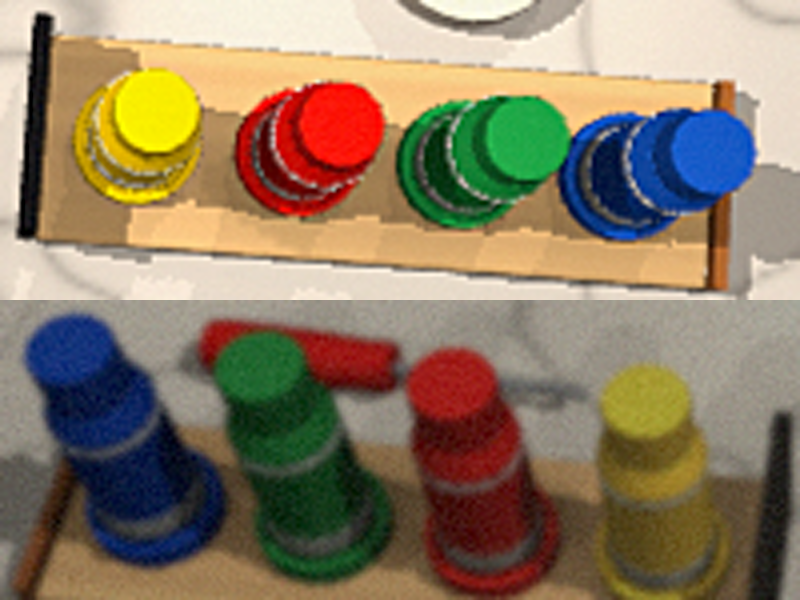

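The crops give rack rim corners at top-crop (95,46), (763,76), (757,248) and (84,215). In the scene crop they are (715,78), (22,35), (15,190) and (738,226). Cap tops are at top-crop (157,112), (341,125), (525,138), (712,146) and scene-crop (647,102), (452,86), (262,68), (72,50).

```bash
cat >> h.py <<'E'
def tri(c1,p1,c2,p2):
    d1,d2=ray(c1,*p1),ray(c2,*p2);d1/=np.linalg.norm(d1);d2/=np.linalg.norm(d2)
    A=np.stack([d1,-d2],1);s=np.linalg.lstsq(A,c2['C']-c1['C'],rcond=None)[0]
    a=c1['C']+s[0]*d1;b=c2['C']+s[1]*d2;return (a+b)/2,np.linalg.norm(a-b)
E
python3 - <<'E'
from h import *
np.set_printoptions(precision=4,suppress=True)
T,S=grab('top'),grab('scene')
p=lambda x,y,x0,y0:(x0+(x+.5)/4-.5,y0+(y+.5)/4-.5)
print('rack')
q=[]
for a,b in zip([(95,46),(763,76),(757,248),(84,215)],[(738,226),(15,190),(22,35),(715,78)]):
    P=tri(T,p(*a,90,220),S,p(*b,365,202));o=onz(T,*p(*a,90,220),.028);o2=onz(S,*p(*b,365,202),.028);q.append((o+o2)/2);print(*P,o,o2)
q=np.array(q);print(q.mean(0),[np.linalg.norm(q[i]-q[i-1]) for i in range(4)])
# dividers, top view
for a in [(99,130),(267,140),(431,150),(594,156),(759,164)]: print(onz(T,*p(*a,90,220),.028))
print('caps');k=[]
for a,b in zip([(157,112),(341,125),(525,138),(712,146)],[(647,102),(452,86),(262,68),(72,50)]):
    P=tri(T,p(*a,330,208),S,p(*b,115,180));k.append(P[0]);print(*P,onz(T,*p(*a,330,208),.128),onz(S,*p(*b,115,180),.128))
d=k[0]-k[-1];print(d,np.linalg.norm(d),np.arctan2(-d[0],d[1]),[np.linalg.norm(k[i]-k[i+1]) for i in range(3)])
# cup/tray: tray corners top view, z=.015
for a in [(52,37),(735,83),(726,290),(40,240)]: print(onz(T,*p(*a,330,208),.015))
for a in [(137,143),(297,160),(460,172),(622,182)]: print(onz(T,*p(*a,330,208),.02))
E
```

```text
rack
[0.5701 0.3433 0.0282] 0.0012571068451975964 [0.5703 0.344  0.028 ] [0.57   0.3427 0.028 ]
[0.5542 0.0585 0.0201] 0.0011365471424289847 [0.5533 0.0583 0.028 ] [0.5589 0.0569 0.028 ]
[0.4803 0.0627 0.0234] 0.0022322349413449872 [0.4801 0.0612 0.028 ] [0.4835 0.0632 0.028 ]
[0.4986 0.3495 0.0263] 0.0043299580338839174 [0.498  0.3465 0.028 ] [0.4996 0.351  0.028 ]
[0.5267 0.203  0.028 ] [np.float64(0.0715251584046508), np.float64(0.2860747928529158), np.float64(0.0744621502119595), np.float64(0.2870312816704612)]
[0.5341 0.3412 0.028 ]
[0.5289 0.2696 0.028 ]
[0.5236 0.1997 0.028 ]
[0.5201 0.1303 0.028 ]
[0.5157 0.0602 0.028 ]
caps
[ 0.5446 -0.0844  0.1245] 0.0008496480428388259 [ 0.5442 -0.0845  0.128 ] [ 0.5471 -0.0835  0.128 ]
[ 0.5387 -0.1543  0.1242] 7.534207965402686e-05 [ 0.5383 -0.1536  0.128 ] [ 0.5415 -0.1534  0.128 ]
[ 0.5327 -0.2233  0.125 ] 2.152576547104152e-05 [ 0.5324 -0.2225  0.128 ] [ 0.5349 -0.2222  0.128 ]
[ 0.5283 -0.2922  0.1281] 0.0008611302944144887 [ 0.5284 -0.2926  0.128 ] [ 0.5283 -0.2917  0.128 ]
[ 0.0163  0.2078 -0.0036] 0.2084646133475311 -0.07815644496188942 [np.float64(0.07016637956191829), np.float64(0.0693258919350009), np.float64(0.06902666830791801)]
[ 0.5915 -0.0491  0.015 ]
[ 0.5672 -0.3457  0.015 ]
[ 0.4774 -0.3371  0.015 ]
[ 0.5031 -0.0424  0.015 ]
[ 0.544  -0.0848  0.02  ]
[ 0.5357 -0.1535  0.02  ]
[ 0.5296 -0.2235  0.02  ]
[ 0.5243 -0.293   0.02  ]
```

Everything is consistent: rims at about 28 mm, cap tops at 125–128 mm, 70 mm spacing, rack 287×73 mm. I'll check the wrist view for obstacles near the start, such as the blue cylinder.

View pics/wrist0.png

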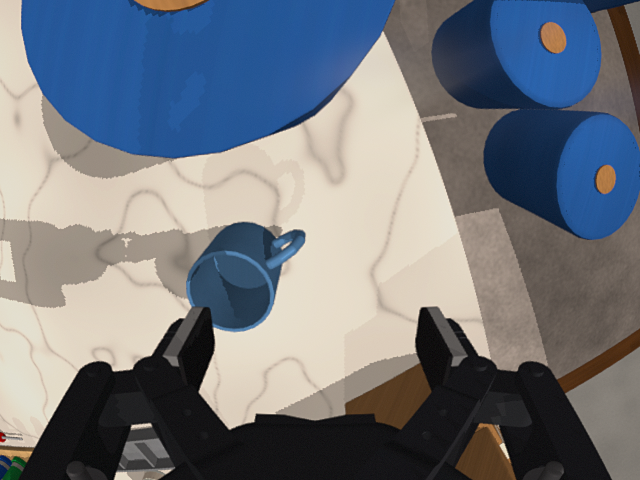

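Run:
```python
from h import *
np.set_printoptions(precision=3,suppress=True)
T,S=grab('top'),grab('scene')
for z in (0,.1): print(onz(T,15,395,z),onz(S,620,110,z),onz(S,600,150,z),onz(S,615,80,z))
a=np.array([.5265,.2015]);
for y in (.105,.035,-.035,-.105): print(a+y*np.array([.058,.998]))
```

```text
[0.294 0.516 0.   ] [0.201 0.595 0.   ] [0.313 0.519 0.   ] [0.108 0.615 0.   ]
[0.312 0.453 0.1  ] [0.312 0.5   0.1  ] [0.406 0.436 0.1  ] [0.233 0.517 0.1  ]
[0.533 0.306]
[0.529 0.236]
[0.524 0.167]
[0.52  0.097]
```

The mug (about 0.1 m tall) is below the path and the large spool is on the far side from the sweep. I'll start with a move away from both and turn the tool as it travels.

Request:
jog_arm:
  deltas: "0.8 -1 0 0 0 -0.36;0.8 -1 0 0 0 -0.36;0.8 -1 0 0 0 -0.36;0.8 -1 0 0 0 -0.36;0.8 -1 0 0 0 -0.36;0.8 -1 0 0 0 -0.36;0.8 -1 0 0 0 -0.36;0.8 -1 0 0 0 -0.36;0.8 -1 0 0 0 -0.36;0.8 -1 0 0 0 -0.36;0.8 -1 0 0 0 -0.36;0.8 -1 0 0 0 -0.36;0.8 -1 0 0 0 -0.36;0.8 -1 0 0 0 -0.36;0.8 -1 0 0 0 -0.36;0.8 -1 0 0 0 -0.36;0.8 -1 0 0 0 -0.36;0 -1 0 0 0 -0.36;0 -1 0 0 0 -0.36;0 -1 0 0 0 -0.36"
  gripper: 1

```text
time: 2.85
eef_pos: [0.5428, 0.2167, 0.2503]
tcp_rot: [0.538, 0.843, -0.0, -0.0]
contact_force: [0.1, -0.1, 0.2]
opening: 1.006
finger_force: 0.0
```

Request:
jog_arm:
  deltas: "0 -1 0 0 0 -0.343;0 -1 0 0 0 -0.343;0 -1 0 0 0 -0.343;0 -1 0 0 0 -0.343;0 -1 0 0 0 -0.343;0 -1 0 0 0 -0.343;0 -1 0 0 0 -0.343;0 -1 0 0 0 -0.343;0 -1 0 0 0 -0.343;0 -1 0 0 0 -0.343;0 -1 0 0 0 -0.343;0 -1 0 0 0 -0.343;0 -1 0 0 0 -0.343;0 -1 0 0 0 -0.343;0 -1 0 0 0 -0.343;0 0 0 0 0 0"

```text
time: 4.85
eef_pos: [0.5434, -0.0834, 0.2503]
tcp_rot: [0.735, 0.678, 0.0, -0.0]
contact_force: [0.0, 0.2, -0.3]
opening: 1.001
finger_force: 0.0
```

Run:
```python
from h import *
from scipy.spatial.transform import Rotation as R
s=get_state();m=R.from_quat(s['tcp_rot']).as_matrix();print(s['time'],s['eef_pos'],m,s['qpos'])
c=grab('wrist','w1.png')
```

```text
4.85 [ 0.54340871 -0.08344456  0.2503136 ] [[ 7.99847284e-02  9.96796089e-01 -1.80331156e-05]
 [ 9.96796088e-01 -7.99847274e-02  4.73559012e-05]
 [ 4.57618033e-05 -2.17630880e-05 -9.99999999e-01]] [-3.36958784e-01  1.04302810e-02  1.88599382e+00  4.08784714e-05
  1.24520123e+00 -2.56901601e-01]
```

View pics/w1.png

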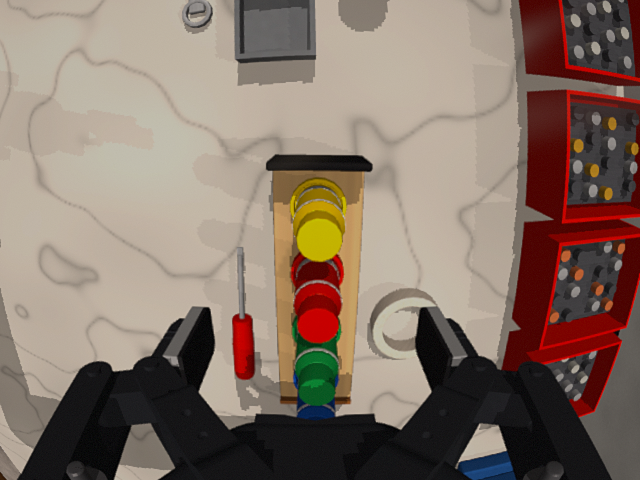

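The wrist view shows the row centred between the fingers: yellow cap at (320,238), red at (318,322), green at (318,390). I'll check the cap positions by ray casting.

Run:
```python
from h import *
np.set_printoptions(precision=4,suppress=True)
c=grab('wrist');print(c['C'],c['R'])
for p in ((320,240),(318,324),(318,390)): print(onz(c,*p,.128))
T,S=grab('top','t1.png'),grab('scene','s1.png')
```

```text
[ 0.5485 -0.0014  0.3732] [[ 0.9968 -0.0797  0.0003]
 [-0.0757 -0.9455  0.3166]
 [-0.025  -0.3156 -0.9486]]
[ 0.5457 -0.0842  0.128 ]
[ 0.5391 -0.152   0.128 ]
[ 0.534 -0.22   0.128]
```

All agree to within 1–2 mm. Descending on yellow.

Request:
jog_arm:
  deltas: "0.05 -0.05 -1 0 0 0;0 0 -1 0 0 0;0 0 -1 0 0 0;0 0 -1 0 0 0;0 0 -1 0 0 0;0 0 -1 0 0 0;0 0 -1 0 0 0;0 0 -0.75 0 0 0;0 0 -0.5 0 0 0;0 0 0 0 0 0"

```text
time: 6.3
eef_pos: [0.5438, -0.0827, 0.0843]
tcp_rot: [0.734, 0.679, -0.0, -0.001]
contact_force: [-0.2, -0.0, 0.5]
opening: 0.999
finger_force: 0.0
```

Request:
jog_arm:
  deltas: "0 0 0 0 0 0;0 0 0 0 0 0;0 0 0 0 0 0;0 0 0 0 0 0;0 0 0 0 0 0;0 0 0 0 0 0"
  gripper: 0
  squeeze: 50

```text
time: 7.05
eef_pos: [0.5454, -0.0833, 0.0864]
tcp_rot: [0.734, 0.679, 0.001, 0.001]
contact_force: [1.4, 0.7, 6.3]
opening: 0.476
finger_force: 51.1
```

Request:
jog_arm:
  deltas: "0 0 0.5 0 0 0;0 0 1 0 0 0;0 0 1 0 0 0;0 0 1 0 0 0;0 0 1 0 0 0;0 0.5 0.5 0 0 0;-0.15 1 0 0 0 0;-0.15 1 0 0 0 0.1;-0.15 1 0 0 0 0.1;-0.15 1 0 0 0 0;-0.15 1 0 0 0 0;-0.15 1 0 0 0 0;-0.15 1 0 0 0 0;-0.15 1 0 0 0 0;-0.05 0.5 0 0 0 0;0 0 0 0 0 0;0 0 0 0 0 0"

```text
time: 9.18
eef_pos: [0.5195, 0.0967, 0.1853]
tcp_rot: [0.727, 0.686, -0.0, 0.0]
contact_force: [0.4, -0.4, -2.1]
opening: 0.477
finger_force: 51.2
```

Run:
```python
from h import *
s=get_state();print(s['time'],s['eef_pos'],s['contact_force'],s['opening'])
t=grab('top')['color'];q=grab('scene')['color']
cr=lambda i,x,y:cv2.resize(cv2.convertScaleAbs(i[y:y+110,x:x+293],alpha=1.5),(800,300),interpolation=cv2.INTER_CUBIC)
cv2.imwrite('pics/c3.png',np.vstack([cr(t,90,190),cr(q,330,150)]))
```

```text
9.175 [0.51949217 0.09673421 0.18533575] [ 0.42903808 -0.37887408 -2.14838912] 0.47718841776049453
```

View pics/c3.png

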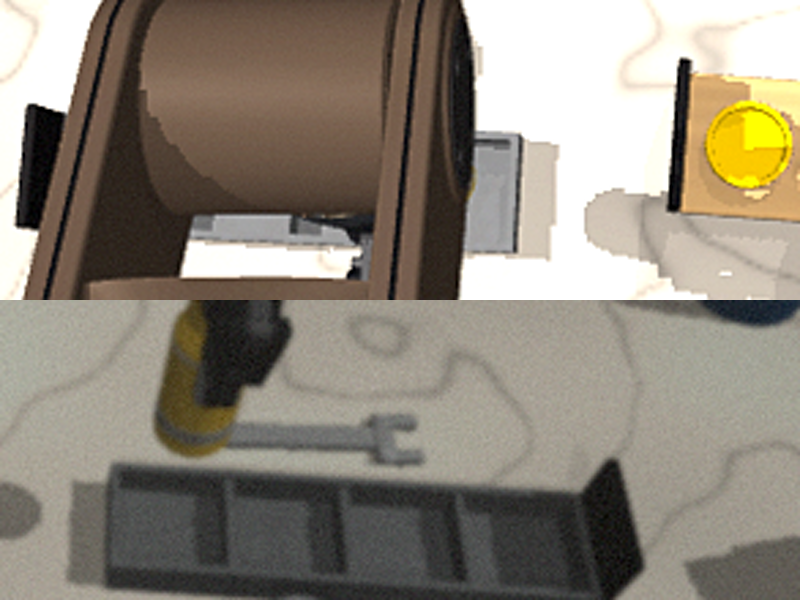

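The yellow can is held upright, over the right-hand pocket (scene crop 195,400). Lowering and releasing.

Request:
jog_arm:
  deltas: "0 0 -1 0 0 0;0 0 -1 0 0 0;0 0 -1 0 0 0;0 0 -1 0 0 0;0 0 -0.9 0 0 0;0 0 -0.4 0 0 0;0 0 -0.25 0 0 0;0 0 0 0 0 0;0 0 0 0 0 0"

```text
time: 10.4
eef_pos: [0.52, 0.0971, 0.0751]
tcp_rot: [0.727, 0.687, 0.001, 0.001]
contact_force: [-0.2, 0.9, -2.0]
opening: 0.475
finger_force: 51.2
```

Request:
jog_arm:
  deltas: "0 0 0 0 0 0;0 0 0 0 0 0;0 0 0 0 0 0;0 0 0 0 0 0;0 0 0 0 0 0;0 0 0 0 0 0"
  gripper: 1

```text
time: 11.15
eef_pos: [0.5193, 0.097, 0.0743]
tcp_rot: [0.727, 0.686, -0.0, -0.0]
contact_force: [0.2, 0.5, -0.1]
opening: 1.003
finger_force: 0.0
```

Request:
jog_arm:
  deltas: "0 0 0.5 0 0 0;0 0 1 0 0 0;0 0 1 0 0 0;0 0 1 0 0 0;0 0 1 0 0 0;0.08 -1 1 0 0 -0.1;0.08 -1 0 0 0 -0.1;0.08 -1 0 0 0 0;0.08 -1 0 0 0 0;0.08 -1 0 0 0 0;0.08 -1 0 0 0 0;0.08 -1 0 0 0 0;0.08 -1 0 0 0 0;0.08 -1 0 0 0 0;0.08 -1 0 0 0 0;0.08 -1 0 0 0 0;0.08 -1 0 0 0 0;0 -0.5 0 0 0 0;0 0 0 0 0 0;0 0 0 0 0 0"

```text
time: 13.65
eef_pos: [0.5385, -0.1525, 0.1842]
tcp_rot: [0.734, 0.679, 0.0, -0.0]
contact_force: [-0.3, 0.2, -0.5]
opening: 0.999
finger_force: 0.0
```

Run:
```python
from h import *
s=get_state();print(s['time'],s['eef_pos'])
t=grab('wrist')['color'];q=grab('scene')['color']
cr=lambda i,x,y:cv2.resize(cv2.convertScaleAbs(i[y:y+110,x:x+293],alpha=1.5),(800,300),interpolation=cv2.INTER_CUBIC)
cv2.imwrite('pics/c4.png',np.vstack([cr(q,330,160),cr(q,60,160)]));cv2.imwrite('pics/w4.png',t)
```

```text
13.65 [ 0.53845969 -0.15252891  0.18420352]
```

View pics/c4.png

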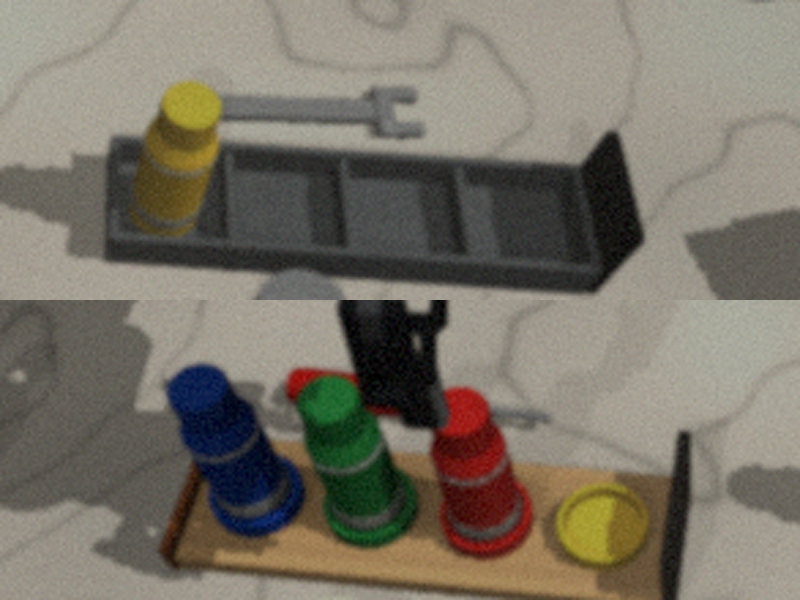

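Yellow stands upright in its pocket (crop 175,205). The other three are undisturbed. Descending on red.

Request:
jog_arm:
  deltas: "0 0 -1 0 0 0;0 0 -1 0 0 0;0 -0.05 -1 0 0 0;0 0 -1 0 0 0;0 0 -0.6 0 0 0;0 0 -0.35 0 0 0;0 0 0 0 0 0"

```text
time: 14.62
eef_pos: [0.5386, -0.1538, 0.0852]
tcp_rot: [0.734, 0.679, -0.0, -0.0]
contact_force: [0.3, 0.7, 0.3]
opening: 1.004
finger_force: 0.0
```

Request:
jog_arm:
  deltas: "0 0 0 0 0 0;0 0 0 0 0 0;0 0 0 0 0 0;0 0 0 0 0 0;0 0 0 0 0 0;0 0 0 0 0 0"
  gripper: 0

```text
time: 15.38
eef_pos: [0.5393, -0.1543, 0.0863]
tcp_rot: [0.734, 0.679, 0.0, 0.001]
contact_force: [-0.3, 0.1, 4.9]
opening: 0.477
finger_force: 50.8
```

Run:
```python
from h import *
S=grab('scene');i=S['color'];h=cv2.cvtColor(i,cv2.COLOR_BGR2HSV)
print(onz(S,330+191.5/2.7304-.5,160+105.5/2.727-.5,.115))
for u,v in ((330+110/2.73,160+140/2.73),(330+107/2.73,160+242/2.73),(330+226/2.73,160+150/2.73),(330+228/2.73,160+248/2.73)): print(onz(S,u,v,.028))
print(get_state()['eef_pos'])
```

```text
[0.521683   0.09565204 0.115     ]
[0.48533347 0.06340947 0.028     ]
[0.55794044 0.05826291 0.028     ]
[0.4913838  0.13425009 0.028     ]
[0.56067088 0.12877272 0.028     ]
[ 0.5393248  -0.15429284  0.08626532]
```

Yellow's measured cap is at (0.522,0.096) against a pocket centre of (0.524,0.096). Moving red to pocket −35.

Request:
jog_arm:
  deltas: "0 0 1 0 0 0;0 0 1 0 0 0;0 0 1 0 0 0;0 0 1 0 0 0;0 1 1 0 0 0;0 1 1 0 0 0;-0.05 1 0 0 0 0.1;-0.05 1 0 0 0 0.1;-0.05 1 0 0 0 0;-0.05 1 0 0 0 0;-0.05 1 0 0 0 0;-0.05 1 0 0 0 0;-0.05 1 0 0 0 0;-0.05 1 0 0 0 0;-0.05 1 0 0 0 0;-0.05 1 0 0 0 0;-0.05 1 0 0 0 0;-0.05 1 0 0 0 0;-0.05 1 0 0 0 0;-0.05 1 0 0 0 0"

```text
time: 17.92
eef_pos: [0.5245, 0.1674, 0.2053]
tcp_rot: [0.727, 0.686, 0.0, 0.0]
contact_force: [-0.1, -0.3, -0.8]
opening: 0.476
finger_force: 51.1
```

Request:
jog_arm:
  deltas: "0 0 0 0 0 0;0 0 0 0 0 0"

```text
time: 18.18
eef_pos: [0.5246, 0.1659, 0.2052]
tcp_rot: [0.727, 0.687, -0.0, 0.0]
contact_force: [-0.6, -0.4, -1.7]
opening: 0.476
finger_force: 51.1
```

Request:
jog_arm:
  deltas: "0 0 -1 0 0 0;0 0 -1 0 0 0;0 0 -1 0 0 0;0 0 -1 0 0 0;0 0.05 -1 0 0 0;0 0 -0.8 0 0 0;0 0 -0.45 0 0 0;0 0 -0.3 0 0 0;0 0 0 0 0 0;0 0 0 0 0 0"

```text
time: 19.42
eef_pos: [0.5251, 0.1671, 0.075]
tcp_rot: [0.727, 0.687, 0.001, 0.0]
contact_force: [-0.2, 0.8, -0.8]
opening: 0.476
finger_force: 51.1
```

Request:
jog_arm:
  deltas: "0 0 0 0 0 0;0 0 0 0 0 0;0 0 0 0 0 0;0 0 0 0 0 0;0 0 0 0 0 0;0 0 0 0 0 0"
  gripper: 1

```text
time: 20.18
eef_pos: [0.5246, 0.167, 0.0743]
tcp_rot: [0.727, 0.686, -0.0, -0.0]
contact_force: [-1.3, -0.5, -0.0]
opening: 1.004
finger_force: 0.0
```

Request:
jog_arm:
  deltas: "0 0 0.5 0 0 0;0 0 1 0 0 0;0 0 1 0 0 0;0 0 1 0 0 0;0 0 1 0 0 0;0 -1 1 0 0 0;0.03 -1 0 0 0 -0.1;0.03 -1 0 0 0 -0.1;0.03 -1 0 0 0 0;0.03 -1 0 0 0 0;0.03 -1 0 0 0 0;0.03 -1 0 0 0 0;0.03 -1 0 0 0 0;0.03 -1 0 0 0 0;0.03 -1 0 0 0 0;0.03 -1 0 0 0 0;0.03 -1 0 0 0 0;0.03 -1 0 0 0 0;0.03 -1 0 0 0 0;0.03 -1 0 0 0 0"

```text
time: 22.68
eef_pos: [0.533, -0.1343, 0.1843]
tcp_rot: [0.734, 0.679, -0.0, -0.0]
contact_force: [0.9, -0.4, 0.8]
opening: 1.0
finger_force: 0.0
```

Request:
jog_arm:
  deltas: "0 -1 0 0 0 0;0 -1 0 0 0 0;0 -1 0 0 0 0;0 -1 0 0 0 0;0 -0.5 0 0 0 0;0 0 0 0 0 0;0 0 0 0 0 0"

```text
time: 23.55
eef_pos: [0.5329, -0.2225, 0.1842]
tcp_rot: [0.734, 0.679, 0.0, -0.0]
contact_force: [0.2, -1.1, -0.4]
opening: 0.997
finger_force: 0.0
```

Run:
```python
from h import *
s=get_state();print(s['time'],s['eef_pos'])
q=grab('scene')['color'];t=grab('wrist')['color']
cr=lambda i,x,y:cv2.resize(cv2.convertScaleAbs(i[y:y+110,x:x+293],alpha=1.5),(800,300),interpolation=cv2.INTER_CUBIC)
cv2.imwrite('pics/c5.png',np.vstack([cr(q,330,160),cr(q,60,160)]))
```

```text
23.55 [ 0.53293902 -0.22251747  0.18419745]
```

View pics/c5.png

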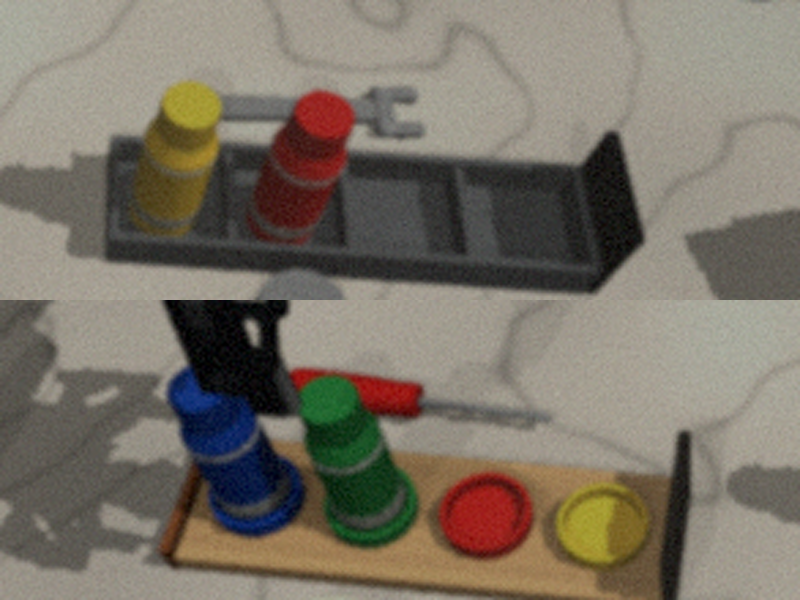

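Red is upright in the second pocket (crop 290,205). Descending on green.

Request:
jog_arm:
  deltas: "0 0 -1 0 0 0;0 0 -1 0 0 0;0 0 -1 0 0 0;0 0 -1 0 0 0;0 0 -0.6 0 0 0;0 0 -0.35 0 0 0;0 0 0 0 0 0"

```text
time: 24.52
eef_pos: [0.5329, -0.223, 0.085]
tcp_rot: [0.734, 0.679, -0.0, -0.0]
contact_force: [0.7, -0.2, 0.4]
opening: 0.995
finger_force: 0.0
```

Request:
jog_arm:
  deltas: "0 0 0 0 0 0;0 0 0 0 0 0;0 0 0 0 0 0;0 0 0 0 0 0;0 0 0 0 0 0;0 0 0 0 0 0"
  gripper: 0

```text
time: 25.28
eef_pos: [0.5337, -0.2234, 0.0863]
tcp_rot: [0.734, 0.679, 0.0, 0.001]
contact_force: [0.8, -0.5, 5.0]
opening: 0.475
finger_force: 51.2
```

Request:
jog_arm:
  deltas: "0 0 1 0 0 0;0 0 1 0 0 0;0 0 1 0 0 0;0 0 1 0 0 0;0 1 1 0 0 0;0 1 1 0 0 0;0 1 0 0 0 0.1;0 1 0 0 0 0.1;0 1 0 0 0 0;0 1 0 0 0 0;0 1 0 0 0 0;0 1 0 0 0 0;0 1 0 0 0 0;0 1 0 0 0 0;0 1 0 0 0 0;0 1 0 0 0 0;0 1 0 0 0 0;0 1 0 0 0 0;0 1 0 0 0 0;0 1 0 0 0 0"

```text
time: 27.78
eef_pos: [0.5329, 0.0984, 0.2054]
tcp_rot: [0.727, 0.687, 0.0, 0.0]
contact_force: [0.4, -1.2, -1.9]
opening: 0.474
finger_force: 51.4
```

Request:
jog_arm:
  deltas: "-0.1 1 0 0 0 0;-0.1 1 0 0 0 0;0 1 0 0 0 0;0 1 0 0 0 0;0 1 0 0 0 0;0 1 0 0 0 0;0 1 0 0 0 0;0 0 0 0 0 0;0 0 0 0 0 0"

```text
time: 28.9
eef_pos: [0.5289, 0.237, 0.2052]
tcp_rot: [0.727, 0.687, -0.0, 0.0]
contact_force: [-0.1, -0.2, -2.1]
opening: 0.47
finger_force: 51.4
```

Request:
jog_arm:
  deltas: "0 0 -1 0 0 0;0 0 -1 0 0 0;0 0 -1 0 0 0;0 0 -1 0 0 0;0 -0.05 -1 0 0 0;0 0 -0.8 0 0 0;0 0 -0.45 0 0 0;0 0 -0.3 0 0 0;0 0 0 0 0 0;0 0 0 0 0 0"

```text
time: 30.15
eef_pos: [0.5295, 0.2362, 0.0751]
tcp_rot: [0.727, 0.687, 0.001, 0.0]
contact_force: [-0.2, 0.7, -2.0]
opening: 0.473
finger_force: 51.4
```

Request:
jog_arm:
  deltas: "0 0 0 0 0 0;0 0 0 0 0 0;0 0 0 0 0 0;0 0 0 0 0 0;0 0 0 0 0 0;0 0 0 0 0 0"
  gripper: 1

```text
time: 30.9
eef_pos: [0.529, 0.236, 0.0743]
tcp_rot: [0.727, 0.686, -0.0, -0.0]
contact_force: [0.5, 0.1, -0.8]
opening: 1.001
finger_force: 0.0
```

Request:
jog_arm:
  deltas: "0 0 0.5 0 0 0;0 0 1 0 0 0;0 0 1 0 0 0;0 0 1 0 0 0;0 0 1 0 0 0;0 -1 1 0 0 0;0 -1 0 0 0 -0.1;0 -1 0 0 0 -0.1;0 -1 0 0 0 0;0 -1 0 0 0 0;0 -1 0 0 0 0;0 -1 0 0 0 0;0 -1 0 0 0 0;0 -1 0 0 0 0;0 -1 0 0 0 0;0 -1 0 0 0 0;0 -1 0 0 0 0;0 -1 0 0 0 0;0 -1 0 0 0 0;0 -1 0 0 0 0"

```text
time: 33.4
eef_pos: [0.5289, -0.0653, 0.1843]
tcp_rot: [0.734, 0.679, -0.0, -0.0]
contact_force: [0.9, 0.5, -0.2]
opening: 0.999
finger_force: 0.0
```

Request:
jog_arm:
  deltas: "-0.05 -1 0 0 0 0;0 -1 0 0 0 0;0 -1 0 0 0 0;0 -1 0 0 0 0;0 -1 0 0 0 0;0 -1 0 0 0 0;0 -1 0 0 0 0;0 -1 0 0 0 0;0 -1 0 0 0 0;0 -1 0 0 0 0;0 -1 0 0 0 0;0 -0.4 0 0 0 0;0 0 0 0 0 0;0 0 0 0 0 0"

```text
time: 35.15
eef_pos: [0.528, -0.2914, 0.1842]
tcp_rot: [0.734, 0.679, 0.0, -0.0]
contact_force: [-0.3, 0.5, 0.5]
opening: 1.0
finger_force: 0.0
```

Run:
```python
from h import *
s=get_state();print(s['time'],s['eef_pos'])
q=grab('scene')['color'];t=grab('wrist')['color']
cr=lambda i,x,y:cv2.resize(cv2.convertScaleAbs(i[y:y+110,x:x+293],alpha=1.5),(800,300),interpolation=cv2.INTER_CUBIC)
cv2.imwrite('pics/c6.png',np.vstack([cr(q,330,160),cr(q,60,160)]))
```

```text
35.15 [ 0.52796046 -0.29144682  0.18420516]
```

View pics/c6.png

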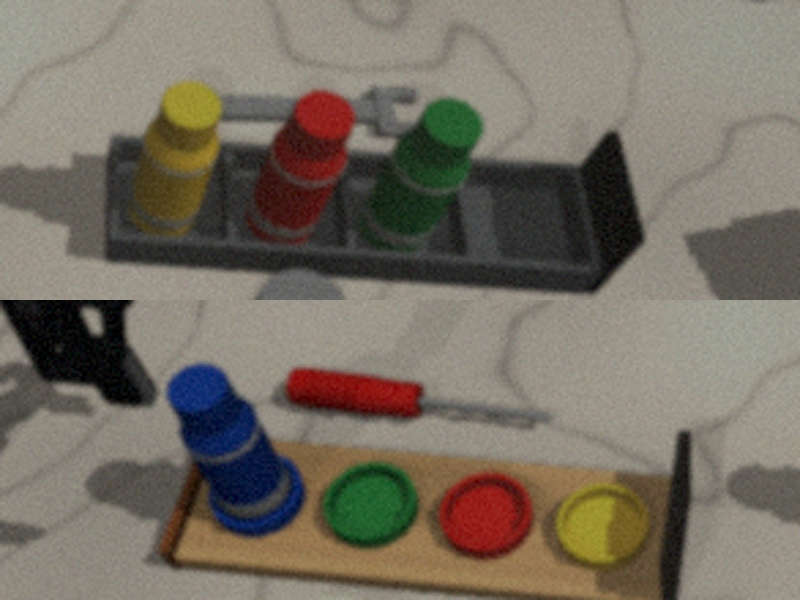

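Green is upright in the third pocket (crop 415,210), and blue still stands in its cup. Descending on blue.

Request:
jog_arm:
  deltas: "0 -0.05 -1 0 0 0;0 0 -1 0 0 0;0 0 -1 0 0 0;0 0 -1 0 0 0;0 0 -0.6 0 0 0;0 0 -0.35 0 0 0;0 0 0 0 0 0"

```text
time: 36.12
eef_pos: [0.528, -0.293, 0.085]
tcp_rot: [0.734, 0.679, -0.0, -0.0]
contact_force: [0.2, -0.6, 0.9]
opening: 1.001
finger_force: 0.0
```

Request:
jog_arm:
  deltas: "0 0 0 0 0 0;0 0 0 0 0 0;0 0 0 0 0 0;0 0 0 0 0 0;0 0 0 0 0 0;0 0 0 0 0 0"
  gripper: 0

```text
time: 36.88
eef_pos: [0.5283, -0.2934, 0.0864]
tcp_rot: [0.734, 0.679, -0.0, 0.001]
contact_force: [-2.1, 0.4, 5.1]
opening: 0.478
finger_force: 50.8
```

Request:
jog_arm:
  deltas: "0 0 1 0 0 0;0 0 1 0 0 0;0 0 1 0 0 0;0 0 1 0 0 0;0 1 1 0 0 0;0 1 1 0 0 0;0 1 0 0 0 0.1;0 1 0 0 0 0.1;0 1 0 0 0 0;0 1 0 0 0 0;0 1 0 0 0 0;0 1 0 0 0 0;0 1 0 0 0 0;0 1 0 0 0 0;0 1 0 0 0 0;0 1 0 0 0 0;0 1 0 0 0 0;0 1 0 0 0 0;0 1 0 0 0 0;0 1 0 0 0 0"

```text
time: 39.38
eef_pos: [0.5279, 0.0284, 0.2053]
tcp_rot: [0.727, 0.686, -0.0, 0.0]
contact_force: [0.1, 0.2, -2.0]
opening: 0.475
finger_force: 51.2
```

Request:
jog_arm:
  deltas: "0.1 1 0 0 0 0;0.1 1 0 0 0 0;0 1 0 0 0 0;0 1 0 0 0 0;0 1 0 0 0 0;0 1 0 0 0 0;0 1 0 0 0 0;0 1 0 0 0 0;0 1 0 0 0 0;0 1 0 0 0 0;0 1 0 0 0 0;0 1 0 0 0 0;0 1 0 0 0 0;0 0.95 0 0 0 0;0 0 0 0 0 0;0 0 0 0 0 0"

```text
time: 41.38
eef_pos: [0.5319, 0.3058, 0.2051]
tcp_rot: [0.727, 0.687, -0.0, 0.0]
contact_force: [0.2, -0.8, -1.8]
opening: 0.473
finger_force: 51.1
```

Request:
jog_arm:
  deltas: "0 0 -1 0 0 0;0 0 -1 0 0 0;0 0 -1 0 0 0;0 0 -1 0 0 0;0 0 -1 0 0 0;0 0 -0.8 0 0 0;0 0 -0.45 0 0 0;0 0 -0.3 0 0 0;0 0 0 0 0 0;0 0 0 0 0 0"

```text
time: 42.62
eef_pos: [0.5325, 0.3062, 0.0751]
tcp_rot: [0.727, 0.687, 0.001, 0.0]
contact_force: [-0.5, -0.1, -1.5]
opening: 0.472
finger_force: 51.1
```

Request:
jog_arm:
  deltas: "0 0 0 0 0 0;0 0 0 0 0 0;0 0 0 0 0 0;0 0 0 0 0 0;0 0 0 0 0 0;0 0 0 0 0 0"
  gripper: 1

```text
time: 43.38
eef_pos: [0.532, 0.306, 0.0743]
tcp_rot: [0.727, 0.686, -0.0, -0.0]
contact_force: [-0.5, 0.4, 0.0]
opening: 1.004
finger_force: 0.0
```

Request:
jog_arm:
  deltas: "0 0 0.5 0 0 0;0 0 1 0 0 0;0 0 1 0 0 0;0 0 1 0 0 0;0 0 1 0 0 0;0 0 1 0 0 0;0 0 1 0 0 0;0 -1 0 0 0 0;0 -1 0 0 0 0;0 -1 0 0 0 0;0 -1 0 0 0 0;0 -1 0 0 0 0;0 -1 0 0 0 0;0 -1 0 0 0 0;0 -1 0 0 0 0;0 -1 0 0 0 0;0 -1 0 0 0 0;0 -1 0 0 0 0;0 -1 0 0 0 0;0 -1 0 0 0 0"

```text
time: 45.88
eef_pos: [0.5319, 0.0447, 0.2043]
tcp_rot: [0.727, 0.686, 0.0, 0.0]
contact_force: [-0.0, 0.3, 0.4]
opening: 1.002
finger_force: 0.0
```

Request:
jog_arm:
  deltas: "0 -1 0 0 0 0;0 -1 0 0 0 0;0 -1 0 0 0 0;0 -1 0 0 0 0;0 -1 0 0 0 0;0 -1 0 0 0 0;0 -1 0 0 0 0;0 -1 0 0 0 0;0 -1 0 0 0 0;0 0 0 0 0 0;0 0 0 0 0 0"

```text
time: 47.25
eef_pos: [0.5319, -0.1338, 0.2042]
tcp_rot: [0.727, 0.686, 0.0, -0.0]
contact_force: [-0.6, 0.9, -0.7]
opening: 1.003
finger_force: 0.0
```

Run:
```python
from h import *
q=grab('scene')['color'];t=grab('top')['color']
cr=lambda i,x,y:cv2.resize(cv2.convertScaleAbs(i[y:y+90,x:x+240],alpha=1.5),(800,300),interpolation=cv2.INTER_CUBIC)
cv2.imwrite('pics/c7.png',np.vstack([cr(t,80,205),cr(q,350,170)]))
```

```text
(no output)
```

View pics/c7.png

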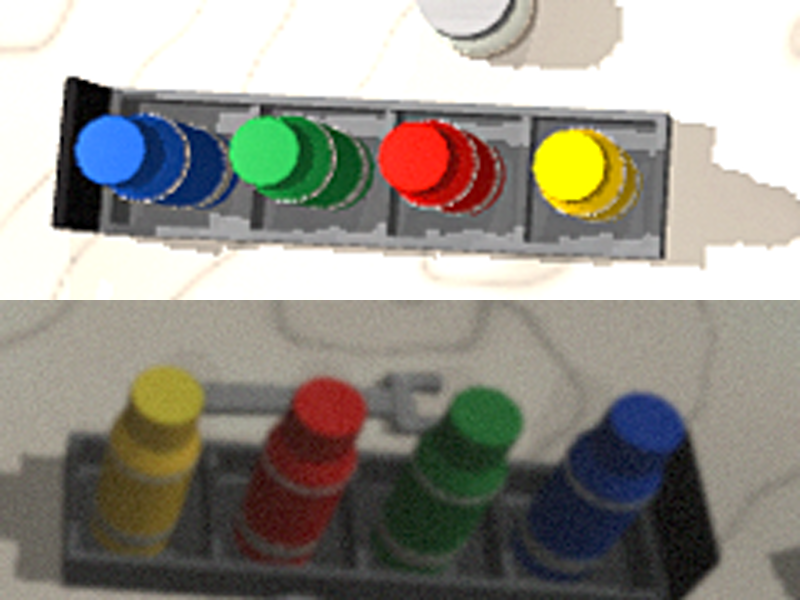

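All four stand upright, in order blue, green, red, yellow from the black plate. A final numeric check of the caps and rim follows.

Run:
```python
from h import *
np.set_printoptions(precision=4,suppress=True)
T,S=grab('top'),grab('scene');k=3.3333
p=lambda x,y,x0,y0:(x0+(x+.5)/k-.5,y0+(y+.5)/k-.5)
o=np.array([.5267,.202]);ya=np.array([.058,.998]);xa=np.array([.998,-.058])
for a,b in zip([(110,150),(265,152),(415,157),(570,166)],[(646,122),(485,117),(329,108),(168,95)]):
    P,e=tri(T,p(*a,80,205),S,p(*b,350,170));d=P[:2]-o;print(P,e,'rack xy',d@xa,d@ya)
```

```text
[0.5299 0.3072 0.1121] 0.0002834640961412962 rack xy -0.0028766249734444435 0.10519744256762922
[0.5281 0.2364 0.1114] 0.00021342330702764354 rack xy -0.0005643029475784907 0.034463346597757155
[0.5249 0.1676 0.1117] 0.0006873357112777733 rack xy 0.00016133817977099417 -0.034486224472464286
[0.5197 0.0963 0.1123] 0.0010426714105064682 rack xy -0.0009065063061493168 -0.10586577856923428
```

Each can is within 3 mm of its pocket centre and its cap top reads 111–112 mm, so all stand on the floor.

```bash
python3 -c "
from h import *
print(ctrl.sign_off())"
```

```text
the job is handed in; nothing more can be done
None
```

All four cans stand released and upright in the rack in reverse order (from its black plate: blue, green, red, yellow), each measured within 3 mm of its pocket centre. The job was handed in at about 47 s of the 107 s allowed, and the hand-in returned no verdict.

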